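# Find the tub with soap left in it

## Robot

A 7-joint arm with a two-finger parallel gripper is mounted at the origin on a cart in front of the work surface, level with it; the furniture and walls round the work are solid. World frame = base frame: x ahead of the robot, y to its left, z up, the work surface at z = 0. Lengths are in m, angles in degrees, forces in N, time in s.
With the tool pointing down it reaches from about 0.425 to 0.925 m from the base axis. Payload 6.8 kg.
Tool frame: the origin (TCP) lies at the very end of the fingers, on their centre line; the grasp point (between the pads) lies 19 mm behind it; x points along the fingers, y is the direction in which the jaws open and shut, and the axes are right-handed (so a half turn about x gives the same grasp; the last joint's range is limited). The gripper opens to 88 mm and grips with 3 to 60 N. Pads are 20 mm wide; open, the fingers measure 115 mm over their backs; the gripper's body (75 mm by 178 mm) begins 61 mm behind the grasp point.
Start: joints at [-72.829, 27.33, 1.283, 89.118, -0.659, 63.558, -4.761], TCP at [0.268, 0.62, 0.223] pointing down, gripper open.
Joint ranges: [-169.35, 169.35], [-19.33, 120.38], [-80.79, 83.38], [13.8, 139.57], [-78.32, 258.32], [9.67, 109.79], [-169.56, 169.56]. Speed limits (degrees/s): [136.94, 136.94, 180, 180, 180, 180, 180].

## Interface

Orientations are given as a 3x3 rotation matrix whose columns are the frame's x, y, z axes.
In Python, from station import bot gives the robot as it stands. Calls block until the motion is done:
- bot.reach(position, orientation): joint-space move of the TCP to a pose.
- bot.line_to(position, frame=None, v=0.15, stop_force=None): straight line of the TCP; frame=None keeps the orientation; v is the mean speed in m/s. With stop_force (N) it stops when the force on the tool has changed by that much, and returns True; else False.
- bot.movej(angles): joint-space move.
- bot.gripper_to(opening, grasp_force=None): finger opening in m; grasp_force is the grip in N (None keeps the last); returns when the fingers have stopped.
- bot.sleep(seconds).
- bot.inverse_kinematics(position, orientation): joint angles nearest the present ones, or None.
- bot.read_state(): the state.
- bot.get_image(name): name is "scene" or "top" or "wrist"; returns (picture, depth): 384x512x3 uint8, blue, green, red; 384x512 float32, m along the optical axis (not along the pixel's ray), 0 where there is no reading.
- bot.camera_model(name): a dict with "K" (3x3 intrinsics, pixels), "T" (4x4, takes a point from camera to world coordinates). Camera axes: x right, y down, z forward; pixel columns grow to the right and rows downward; lengths in m; the calibration is good to about 2 mm. The wrist camera is an equidistant fisheye: a pixel r from the principal point sees the ray r / f radians off the axis. A picture is of the moment at which its call begins: read the wrist's pose just before it. camera_model takes no time and is no camera call; for the wrist camera it gives the pose at the moment of the call.
A pose or a line that the arm cannot do raises bot.PlanningError and nothing moves.
- bot.hand_in(): hands the job in, once; it reports no verdict.
The state is a dict: "time": time; "joint_pos": joint angles; "joint_vel": joint speeds; "effort": joint torques, N m; "position": TCP position; "eef_rot": TCP orientation; "force": force on the tool from outside, world axes, zero at the start; "wrist_torque": the same for the moment, N m; "width": finger opening in m.
Only numpy, scipy, OpenCV 4.12 (cv2) and the standard library are available. Lean on these libraries where they do the work, as an engineer would, in place of code of your own. Each camera call takes 0.05 s, during which the arm holds its last target.

## Task

Three identical lidded tubs stand on the laundry worktop; one still has a solid bar of soap in it, the other two are empty. Lift them to feel which one is clearly the heavy one, and stand that tub upright in the middle of the round blue dish. Keep the tubs upright, set each one you lift down without dropping it, and leave the two empty ones standing upright where they stood.

Things in the scene. Friction and masses are not known exactly. Their poses are not given: they have to be found in the camera images.
- tub_a_center (a point): one of three identical closed tubs: white round body with a green ribbed screw lid (do not open), 56 mm across, 90 mm high, standing upright; the point is its centre, 45 mm above its underside, z along its axis. Which tub holds the bar differs from start to start and cannot be seen: the one with the bar weighs 0.55 to 0.8 kg, an empty one 0.1 to 0.17 kg
- tub_b_center (a point): one of three identical closed tubs: white round body with a green ribbed screw lid (do not open), 56 mm across, 90 mm high, standing upright; the point is its centre, 45 mm above its underside, z along its axis. Which tub holds the bar differs from start to start and cannot be seen: the one with the bar weighs 0.55 to 0.8 kg, an empty one 0.1 to 0.17 kg
- tub_c_center (a point): one of three identical closed tubs: white round body with a green ribbed screw lid (do not open), 56 mm across, 90 mm high, standing upright; the point is its centre, 45 mm above its underside, z along its axis. Which tub holds the bar differs from start to start and cannot be seen: the one with the bar weighs 0.55 to 0.8 kg, an empty one 0.1 to 0.17 kg
- dish_floor (a point): round shallow blue dish fixed to the worktop, 110 mm across outside and 16 mm high, flat inside floor about 92 mm across; the point is the middle of its inner floor, 6 mm above the worktop
Mind the look-alikes: they are no part of the job. What is shaped like the part that bears tub_a_center but orange or pink is not meant.

How it is judged:
By the outcome, as a careful person would: the job done as asked, in the order asked, and still so for the second after the job is handed in, with the robot touching nothing.
It also fails if it takes over 67 s, if anything falls off the work surface, if the arm or the gripper's body presses on something with over 40 N, if the wrist force passes 120 N, or if a joint passes its speed limit or range.

## Working session

There is one attempt and no reset: what is moved stays moved. The work goes in short steps, each a Python script; the robot and the scene stay as the last script left them, time stands still between calls to the robot, and variables do not carry over. Pictures are saved under pics/ and viewed, and the job is handed in when it is done.

```bash
ls; mkdir -p pics
python3 - <<'E'
from station import bot
import cv2,numpy as np
s=bot.read_state();print(s['time'],s['position'],s['force'],s['eef_rot'])
for n in("scene","top"):
    p,d=bot.get_image(n);cv2.imwrite(f"pics/{n}0.png",p);np.save(f"pics/{n}0.npy",d)
    m=bot.camera_model(n);print(n,m)
E
```

```text
pics
0.0 [0.26751405 0.61910347 0.2216988 ] [ 0.62436094 -0.37580733 -1.16975545] [[-5.22480093e-04  3.96591475e-01  9.17995059e-01]
 [-1.68438187e-03  9.17993533e-01 -3.96591775e-01]
 [-9.99998445e-01 -1.75346555e-03  1.88378146e-04]]
scene {'K': array([[354.48571957,   0.        , 259.03806055],
       [  0.        , 354.48571957, 198.69400792],
       [  0.        ,   0.        ,   1.        ]]), 'T': array([[-0.85482415, -0.34437349,  0.38817852,  0.22035938],
       [-0.5185418 ,  0.59535373, -0.61373312,  0.51178494],
       [-0.01975011, -0.72592069, -0.68749479,  0.63591441],
       [ 0.        ,  0.        ,  0.        ,  1.        ]])}
top {'K': array([[382.79165396,   0.        , 261.73518615],
       [  0.        , 382.79165396, 190.06298358],
       [  0.        ,   0.        ,   1.        ]]), 'T': array([[-0.00742134, -0.98470049,  0.17409729,  0.39245067],
       [-0.9998234 ,  0.01031288,  0.01570999,  0.01136977],
       [-0.01726508, -0.17394996, -0.98460313,  0.90733129],
       [ 0.        ,  0.        ,  0.        ,  1.        ]])}
```

View pics/top0.png

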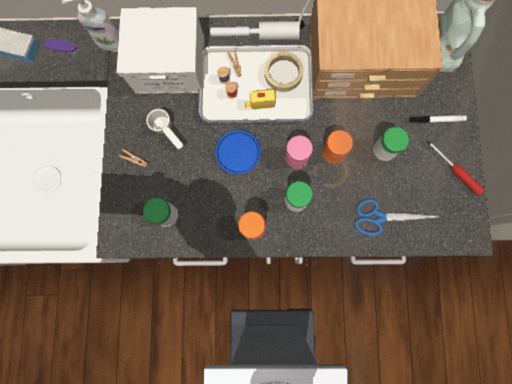

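View pics/scene0.png

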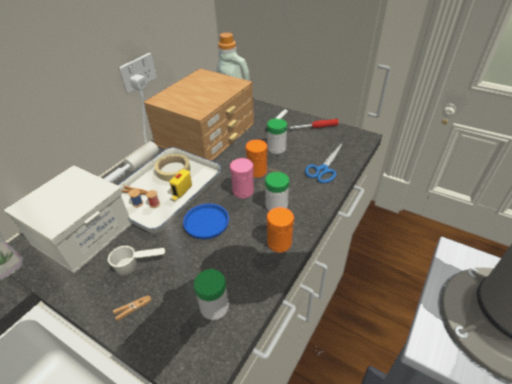

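Green-lidded candidates in the top view are at (157,211), (299,195) and (395,139). These three fit the description. The orange ones (252,225) and (338,147) and the pink one (299,152) are look-alikes. The blue dish is at (238,152). Next I'll measure these and take an enlarged crop.

```bash
cat > h.py <<'E'
import cv2,numpy as np
from station import bot
def cloud(n,d):
    m=bot.camera_model(n);K=m['K'];T=m['T']
    v,u=np.mgrid[:d.shape[0],:d.shape[1]]
    P=np.stack([(u-K[0,2])/K[0,0]*d,(v-K[1,2])/K[1,1]*d,d],-1)
    return P@T[:3,:3].T+T[:3,3]
def ray(n,u,v,z):
    m=bot.camera_model(n);K=m['K'];T=m['T']
    r=T[:3,:3]@np.array([(u-K[0,2])/K[0,0],(v-K[1,2])/K[1,1],1]);o=T[:3,3]
    return o+r*(z-o[2])/r[2]
def hue(p,lo,hi,s=100,v=30):
    h=cv2.cvtColor(p,cv2.COLOR_BGR2HSV);return cv2.inRange(h,(lo,s,v),(hi,255,255))
E
python3 - <<'E'
from h import *
for n in("top","scene"):
    p=cv2.imread(f"pics/{n}0.png");d=np.load(f"pics/{n}0.npy");C=cloud(n,d)
    for nm,lo,hi in(("green",50,85),("dish",105,125),("orange",4,14),("pink",160,175)):
        k,lab,st,ce=cv2.connectedComponentsWithStats(hue(p,lo,hi))
        for i in range(1,k):
            if st[i,4]<150: continue
            m=(lab==i);zz=C[...,2][m];
            if nm=="dish":
                m2=m; zt=0.016
                c,r=cv2.minEnclosingCircle(np.argwhere(m).astype(np.float32)[:,::-1]);
            else:
                m2=m&(C[...,2]>0.083); zt=.09
            if m2.sum()<30: print(n,nm,ce[i],'few',np.percentile(zz,[5,50,95]));continue
            pts=np.argwhere(m2)[:,::-1].astype(np.float32)
            e=cv2.fitEllipse(cv2.convexHull(pts))
            print(n,nm,ce[i].round(),st[i,4],'z',np.percentile(zz,[5,50,95]).round(3),'ray',ray(n,*e[0],zt).round(4),'cl',C[m2].mean(0).round(4),'ext',np.ptp(C[m2],axis=0).round(3))
p=cv2.imread("pics/top0.png")
cv2.imwrite("pics/crop0.png",cv2.resize(p[95:255,110:430],None,fx=2.5,fy=2.5,interpolation=cv2.INTER_CUBIC))
E
```

```text
top green [395. 140.] 545 z [0.081 0.088 0.091] ray [ 0.6473 -0.2709  0.09  ] cl [ 0.6464 -0.2699  0.0934] ext [0.286 0.312 0.824]
top green [299. 194.] 540 z [0.085 0.089 0.091] ray [ 0.5277 -0.0554  0.09  ] cl [ 0.5278 -0.0555  0.0885] ext [0.054 0.054 0.009]
top green [156. 210.] 557 z [0.083 0.088 0.091] ray [0.4949 0.2534 0.09  ] cl [0.4946 0.2526 0.093 ] ext [0.13  0.271 0.824]
top dish [238. 152.] 1602 z [0.001 0.005 0.015] ray [0.6445 0.0831 0.016 ] cl [0.6466 0.0837 0.0097] ext [0.313 0.129 0.913]
top dish [370. 218.] 490 z [0.    0.007 0.01 ] ray [ 0.4831 -0.2245  0.016 ] cl [ 0.4834 -0.2282  0.0086] ext [0.137 0.278 0.912]
top orange [392.   9.] 179 z [0.146 0.148 0.151] ray [ 0.9733 -0.2895  0.09  ] cl [ 0.9198 -0.2613  0.157 ] ext [0.556 0.3   0.762]
top orange [314.  35.] 178 z [0.028 0.08  0.148] ray [ 0.8992 -0.1051  0.09  ] cl [ 0.8889 -0.1004  0.1137] ext [0.169 0.004 0.068]
top orange [419.  42.] 535 z [0.146 0.149 0.151] ray [ 0.8928 -0.3361  0.09  ] cl [ 0.843  -0.314   0.1515] ext [0.514 0.352 0.763]
top orange [352.  41.] 168 z [0.147 0.149 0.151] ray [ 0.8873 
[... 1452 characters left out ...]
016 ] cl [ 0.4824 -0.2191  0.0105] ext [0.31  0.774 0.638]
scene dish [206. 221.] 1302 z [0.004 0.007 0.016] ray [0.6413 0.0881 0.016 ] cl [0.6443 0.0848 0.0122] ext [0.493 0.496 0.638]
scene orange [258. 158.] 554 z [0.    0.059 0.091] ray [ 0.6258 -0.1201  0.09  ] cl [ 0.6357 -0.1388  0.093 ] ext [0.449 0.688 0.553]
scene orange [374. 296.] 13586 z [-0.905 -0.899 -0.892] ray [0.2141 0.0291 0.09  ] cl [0.2204 0.5118 0.6359] ext [0. 0. 0.]
scene orange [279. 233.] 815 z [0.   0.05 0.09] ray [0.4548 0.0628 0.09  ] cl [0.4569 0.0568 0.0957] ext [0.269 0.492 0.553]
scene pink [242. 182.] 495 z [0.01  0.051 0.088] ray [ 0.6571 -0.0943  0.09  ] cl [ 0.6069 -0.0241  0.1058] ext [0.429 0.586 0.552]
```

View pics/crop0.png

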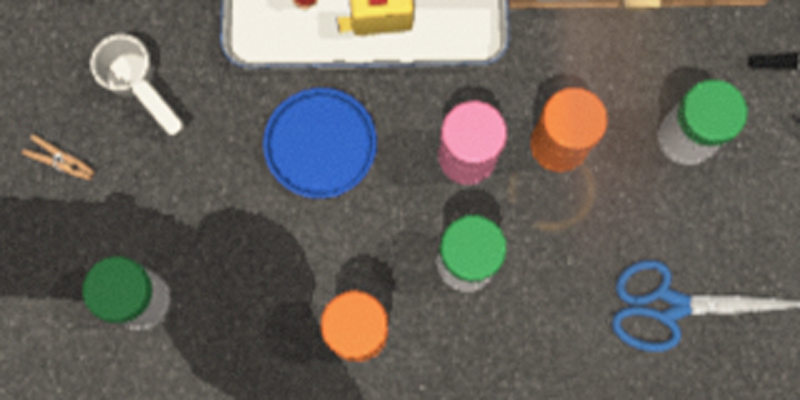

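The crop confirms three green lids, the left one standing in shadow. Averaging the two views gives A (0.493,0.255), B (0.5265,-0.054), C (0.646,-0.268) and the dish (0.644,0.085). The lid tops read z≈0.09 as they should. I'll hover over A and check it with the wrist camera.

```bash
cat >> h.py <<'E'
R=np.array([[0,0,1.],[0,1,0],[-1,0,0]])
# tool x down, y world +y, z = world x
A=np.array([.4933,.255]);B=np.array([.5265,-.054]);C_=np.array([.6463,-.2685]);D=np.array([.6435,.085])
def fr():
    f=[]
    for _ in range(5): f.append(bot.read_state()['force']); bot.sleep(.04)
    return np.mean(f,0)
def wristlook(name):
    m=bot.camera_model("wrist");p,d=bot.get_image("wrist");cv2.imwrite(f"pics/{name}.png",p)
    K=m['K'];T=m['T'];k,lab,st,ce=cv2.connectedComponentsWithStats(hue(p,50,85))
    for i in range(1,k):
        if st[i,4]<300: continue
        (u,v),_=cv2.minEnclosingCircle(np.argwhere(lab==i)[:,::-1].astype(np.float32))
        # outline points -> rays -> z=.09, fit circle
        cs,_=cv2.findContours((lab==i).astype(np.uint8),cv2.RETR_EXTERNAL,cv2.CHAIN_APPROX_NONE)
        c=max(cs,key=len)[:,0,:].astype(float)
        x=(c-[K[0,2],K[1,2]])/[K[0,0],K[1,1]];r=np.linalg.norm(x,axis=1)+1e-9
        ry=np.c_[x/r[:,None]*np.sin(r)[:,None],np.cos(r)]@T[:3,:3].T
        P=(T[:3,3]+ry*((.09-T[2,3])/ry[:,2])[:,None])[:,:2].astype(np.float32)
        print(name,'px',ce[i].round(),st[i,4],'circle@.09',np.round(cv2.minEnclosingCircle(P),4) if 0 else [np.round(q,4) for q in cv2.minEnclosingCircle(P)], 'touch edge',c.min()<1 or c[:,0].max()>510 or c[:,1].max()>382)
E
python3 - <<'E'
from h import *
for p,z in((A,.2),(B,.2),(C_,.2),(D,.2),(C_,.026),(A,.026)):
    for RR in (R,R@np.diag([1,-1,-1])):
        q=bot.inverse_kinematics([*p,z],RR);print(p,z,None if q is None else np.round(q))
bot.reach([*A,.2],R)
s=bot.read_state();print(s['time'],s['position'],fr())
wristlook("w1")
E
```

```text
[0.4933 0.255 ] 0.2 [-38.  17.   5. 107.  -2.  55.  58.]
[0.4933 0.255 ] 0.2 [ -65.   21.   39.  109.  -16.   56. -109.]
[ 0.5265 -0.054 ] 0.2 [-26.  16.  30. 112. -10.  54.  99.]
[ 0.5265 -0.054 ] 0.2 [-45.  22.  56. 113. -22.  56. -68.]
[ 0.6463 -0.2685] 0.2 [ -7.  35.  37.  88. -23.  64. 125.]
[ 0.6463 -0.2685] 0.2 [-20.  47.  65.  89. -44.  73. -38.]
[0.6435 0.085 ] 0.2 [-23.  26.  14.  95.  -7.  59.  83.]
[0.6435 0.085 ] 0.2 [-42.  31.  41.  96. -23.  61. -83.]
[ 0.6463 -0.2685] 0.026 [  5.  43.  19.  94. -18.  46. 121.]
[ 0.6463 -0.2685] 0.026 [ -6.  47.  36.  95. -35.  50. -45.]
[0.4933 0.255 ] 0.026 [-35.  31.   2. 114.  -2.  35.  58.]
[0.4933 0.255 ] 0.026 [-57.  35.  31. 115. -30.  37. -97.]
1.6833 [0.49296973 0.25638135 0.20008376] [-0.0243184   0.15158709 -0.1847984 ]
w1 px [255. 187.] 2731 circle@.09 [array([0.4938, 0.2547]), np.float64(0.0294)] touch edge False
w1 px [ 19. 211.] 1265 circle@.09 [array([ 0.5266, -0.0454]), np.float64(0.038)] touch edge False
```

View pics/w1.png

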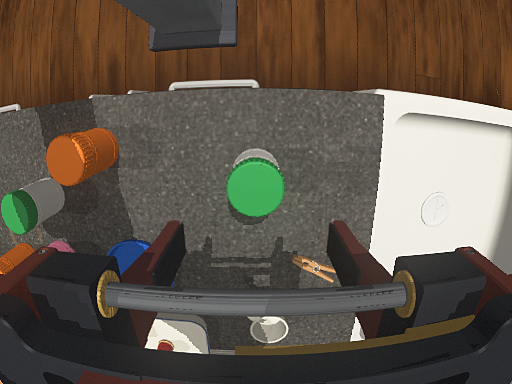

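The wrist view shows A's green lid at (255,187), which puts it at (0.494,0.255), radius 29 mm. That agrees with the estimate, and the clothes peg at (315,265) is clear of the fingers. Next I'll grasp A and weigh it.

```bash
cat >> h.py <<'E'
ZG=.027
def grasp_weigh(xy):
    bot.gripper_to(.088)
    f=bot.line_to([*xy,.10],v=.2) ; 
    if bot.line_to([*xy,ZG],v=.12,stop_force=8): print('CONTACT on descent',bot.read_state()['position']); return None
    bot.gripper_to(.045,grasp_force=25)
    bot.sleep(.1); w=bot.read_state()['width']
    bot.line_to([*xy,ZG+.03],v=.06); bot.sleep(.3); f1=fr(); s=bot.read_state()
    print('width',w,s['width'],'force lifted',f1.round(2),'pos',s['position'].round(4),'t',s['time'])
    return f1
def setdown(xy,z):
    bot.line_to([*xy,z+.006],v=.06)
    c=bot.line_to([*xy,z+.0003],v=.02,stop_force=3)
    print('setdown contact',c,bot.read_state()['position'].round(4))
    bot.gripper_to(.088)
    bot.line_to([*xy,.10],v=.15)
E
python3 - <<'E'
from h import *
f0=fr();print(f0.round(2)); f=grasp_weigh(np.array([.4936,.2548]))
p,d=bot.get_image("scene");cv2.imwrite("pics/s1.png",p)
E
```

```text
[ 0.15  0.07 -0.06]
width 0.05644416998827319 0.05618513544788266 force lifted [ 0.13 -0.46 -6.11] pos [0.4936 0.2548 0.0569] t 5.625
```

View pics/s1.png

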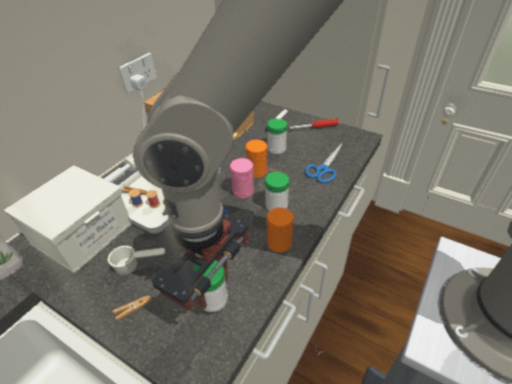

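A pulls about 6.05 N (≈0.62 kg). That is squarely in the heavy range, since an empty tub would read at most 1.7 N. The scene view shows it upright in the gripper at (213,290). I'll carry it straight to the dish.

```bash
python3 - <<'E'
from h import *
D=np.array([.643,.0855])
bot.line_to([.4936,.2548,.15],v=.12)
bot.line_to([*D,.15],v=.12)
bot.line_to([*D,.06],v=.1); bot.sleep(.2)
s=bot.read_state();print(s['time'],s['position'],s['width'],s['force'])
for n in("scene","top"):
    p,d=bot.get_image(n);cv2.imwrite(f"pics/{n}2.png",p)
E
python3 -c "
import cv2
a=cv2.imread('pics/scene2.png')[120:300,110:350];b=cv2.imread('pics/top2.png')[90:270,120:360]
cv2.imwrite('pics/c2.png',cv2.resize(cv2.hconcat([a,b]),(800,300)))"
```

```text
9.8833 [0.64350585 0.08557872 0.06075789] 0.056309185134384085 [ 1.93451696e-03 -4.43441138e-01 -6.00955444e+00]
```

View pics/c2.png

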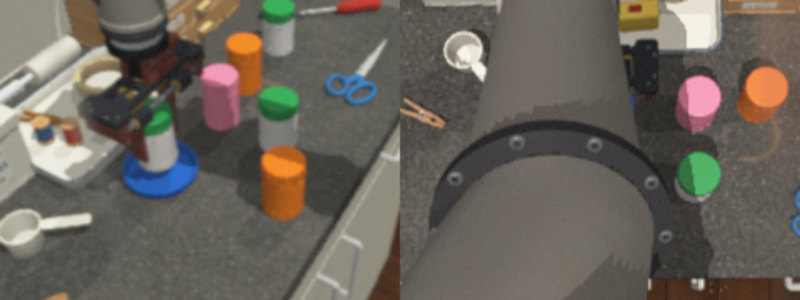

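The left half (scene view) shows the tub upright over the dish at crop (160,150), with the pink tub clear of the fingers. In the right half (top view) the arm hides the dish. I'll lower it, release, back off and check.

Run:
```python
from h import *
D=np.array([.643,.0855])
setdown(D,ZG+.006)
bot.line_to([*D,.22],v=.2)
bot.reach([.4,.45,.25],R)
s=bot.read_state();print(s['time'],s['force'])
for n in("scene","top"):
    p,d=bot.get_image(n);cv2.imwrite(f"pics/{n}3.png",p);C=cloud(n,d)
    k,lab,st,ce=cv2.connectedComponentsWithStats(hue(p,50,85))
    for i in range(1,k):
        if st[i,4]<150: continue
        m2=(lab==i)&(C[...,2]>.08)&(C[...,2]<.11)
        zt=np.percentile(C[m2][:,2],90)
        e=cv2.fitEllipse(cv2.convexHull(np.argwhere(m2)[:,::-1].astype(np.float32)))
        print(n,ce[i].round(),'ztop',zt.round(4),ray(n,*e[0],zt).round(4),np.percentile(C[m2][:,2],[50]).round(4))
a=cv2.imread('pics/scene3.png')[120:300,110:350];b=cv2.imread('pics/top3.png')[90:270,120:360]
cv2.imwrite('pics/c3.png',cv2.resize(cv2.hconcat([a,b]),(800,300)))
```

```text
setdown contact True [0.6433 0.0856 0.0333]
14.4833 [ 0.6115445   0.45735458 -0.34651137]
scene [276. 126.] ztop 0.0916 [ 0.6435 -0.263   0.0916] [0.0899]
scene [277. 181.] ztop 0.0916 [ 0.5239 -0.0491  0.0916] [0.09]
scene [202. 198.] ztop 0.0971 [0.6356 0.0933 0.0971] [0.0957]
top [395. 139.] ztop 0.0905 [ 0.6469 -0.2703  0.0905] [0.0885]
top [234. 142.] ztop 0.0964 [0.6421 0.0843 0.0964] [0.0945]
top [299. 194.] ztop 0.0904 [ 0.5277 -0.0554  0.0904] [0.0886]
```

View pics/c3.png

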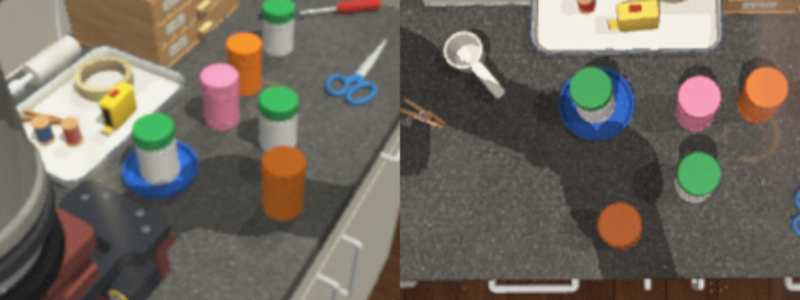

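The tub stands upright in the dish: top crop (592,92), lid top at z≈0.0965, which matches 6+90 mm. In the top view it is about 3 mm from the dish centre. The two other green tubs haven't moved, so I'm handing in.

```bash
python3 -c "
from station import bot
print(bot.hand_in(), bot.read_state()['time'])"
```

```text
the job is handed in; nothing more can be done
the job is handed in; nothing more can be done
```

The heavy tub is standing upright in the blue dish, and I handed the job in at about 15 s of robot time. The hand-in reports no verdict.

- **Finding the tub:** I located the three green-lidded tubs and lifted the left one first. It pulled about 6.0 N (≈0.62 kg), where an empty tub would read at most 1.7 N. I therefore did not lift or touch the other two.
- **Placing:** I set it down until contact at the expected height (6 mm dish floor), released it and backed away. Its lid top reads z≈0.0965 m, which fits 6 + 90 mm.
- **Centring:** The top camera puts it about 3 mm from the dish centre. The scene camera disagrees, giving about 8 mm. I put that down to its oblique view of the lid rim, but did not re-measure. Even 8 mm would leave the tub inside the dish floor.
- **Other tubs:** The top view shows both other green tubs where they were, to within 1 mm, and both upright.

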